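Tip only the lemon out of the divided fruit caddy

ROBOT

A 7-joint arm with a two-finger parallel gripper is mounted at the origin on a cart in front of the work surface, level with it; the furniture and walls round the work are solid. World frame = base frame: x ahead of the robot, y to its left, z up, the work surface at z = 0. Lengths are in mm, angles in rad, forces in N, time in s.
With the tool pointing down it reaches from about 400 to 850 mm from the base axis. Payload 10.4 kg.
Tool frame: the origin (TCP) lies at the very end of the fingers, on their centre line; the grasp point (between the pads) lies 19 mm behind it; z points along the fingers, y is the line along which they close (so a half turn about z gives the same grasp; the last joint's range is limited). The gripper opens to 85 mm and grips with 20 to 120 N. Pads are 22 mm wide; open, the fingers measure 114 mm over their backs; the gripper's body (76 mm by 85 mm) begins 54 mm behind the grasp point. The pads swing forward as they close: fully open they stand 13 mm farther back than shut.
Start: joints at [1.104, 0.332, -0.065, 1.46, 0.022, 1.35, -0.088], TCP at [268.382, -564.466, 231.338] pointing down, gripper open.
Joint ranges: [-2.6, 2.6], [-0.5, 2.12], [-1.47, 1.34], [0.16, 2.42], [-1.27, 4.41], [0.06, 2.06], [-2.6, 2.6]. Speed limits (rad/s): [2.22, 2.22, 2.79, 2.79, 3.14, 3.14, 3.14].

INTERFACE

Orientations are given as a unit quaternion [w, x, y, z].
In Python, from cell import robot gives the robot as it stands.
- The arm moves only by the shell command python3 -m inch 'ROWS'. ROWS is text: rows parted by semicolons, each of 7 numbers parted by spaces: the turn, a rotation vector about the tool's x, y, z in degrees, then the shift along the tool's x, y, z in m, then the closure, from 0 (fully open) to 1 (shut). In form: wx wy wz tx ty tz fingers; .... A call has 1 to 20 rows; each row is the pose to reach, as a shift and turn from the pose commanded when the call began, along the tool's axes at that moment; what a row does not reach only later rows make up. A row lasts 1/12 s, in which the tool goes at most 41.7 mm and 7.16 degrees, less where a joint would pass 70% of its speed; a pose out of reach is approached as far as the arm can. A call with a gripper value outside its range is refused whole. The fingers move at their own pace and stop on an object; the grip force is fixed at half the most. Time passes only in rows, so rows that repeat a pose let the fingers close. It gives the time, the measured TCP pose, the force, the opening and the grip force at its end, in the units of the state.
- robot.get_state(): the state, without advancing time (a new reading comes with each control period).
- robot.grab_frame(name): name is "side" or "top" or "wrist"; returns (picture, depth): 400x640x3 uint8, red, green, blue; 400x640 float32, mm along the optical axis (not along the pixel's ray), 0 where there is no reading.
- robot.calibration(name): a dict with "fx", "fy", "cx", "cy" (pixels), "world_to_cam" (4x4, takes a point from world to camera coordinates); the wrist camera has in their place "T_tool_cam" (4x4, takes a point from camera to tool coordinates, whose origin is the TCP and whose axes are the flange's). Camera axes: x right, y up, looking along -z (the intrinsics and any distortion apply to the point x, -y, -z); pixel columns grow to the right and rows downward; lengths in mm; the calibration is good to about 2 mm. A picture is of the moment at which its call begins: read the wrist's pose just before it. calibration takes no time and is no camera call.
- robot.job_done(): hands the job in; it is judged then, once.
Trained networks look in the newest picture that a camera, given by its name, has taken for a name from the list of things; names that differ only in an ending like _2 or _b are one class to them, and where a whole thing is asked for, a point or a joint stands for the part that bears it (a point fixed in the world has none). Each returns a list of dicts, best first, with "confidence" (0 to 1); they miss things now and then, are a little off and sometimes report something else, mostly with a low value. They report only what shows in the picture. A call takes as long as a camera call. They do not tell look-alikes from the thing itself.
- robot.search_frame(camera, query): "extent" ([left, top, width, height] in pixels, round what is visible of it).
- robot.trace(camera, query): "region" (400x640 bool, what is visible of it) and "extent" ([left, top, width, height] in pixels, round what is visible of it).
- robot.landmark_of(camera, query): "xy" ([column, row] in pixels: a listed point, or the origin of a listed thing).
The state is a dict: "time_s": time; "joint_positions": joint angles; "qd": joint speeds; "effort": joint torques, N m; "ee_pos": TCP position; "ee_rot": TCP orientation; "force": force on the tool from outside, world axes, zero at the start; "moment": the same for the moment, N m; "width": opening from 0.0 (shut) to 1.0 (fully open); "finger_force": force on a finger pad.
Only numpy, scipy, OpenCV 4.12 (cv2) and the standard library are available. Lean on these libraries where they do the work, as an engineer would, in place of code of your own. Each camera call takes 0.05 s, during which the arm holds its last target. There are 200 camera calls.

TASK

The wooden fruit caddy on the chopping board has two bays, one with the lemon and one with the apple. Lift the caddy by its rail, turn it so that the lemon's bay faces the steel pot and tip it close over the pot so that only the lemon rolls gently in, without touching the fruit; then stand the caddy, apple still in it, level on the middle of the board again and let go. Last, put the lid properly on the pot, and leave the pot and the other kitchen things where they are.

Things in the scene. Friction and masses are not known exactly. Their poses are not given: they have to be found in the camera images.
- caddy_center (a point): Centre of the loose pale-wood caddy, 224 long (x) x 120 wide (y) x 140 high (z up), 70 mm above its underside, 0.32 kg. Bays open upward at +x and -x of a 14 mm thick upright divider across the middle (y-z plane). Divider is solid up to 16 mm above this point, then a 26 mm high hand slot, then the rail. Floor 6 mm thick, side boards 50 mm high.
- caddy_rail (a point): Middle of the rail at the top of the caddy's divider, 56 mm above caddy_center, same axes. Rail 14 thick (x), 110 long (y), 28 high. Grip it from above, fingers closing along the caddy's x. The fruit tops are at least 30 mm below the rail's underside.
- caddy_lip (a point): Middle of the lip of the caddy's +x bay: x = 113 mm, 24 mm above the underside; the -x bay has the same lip at x = -113 mm. In place of an end wall a ramp rises outward at 25 deg, from x = 75 mm to the lip. A fruit rolls out over the lip when that end is tipped down 30 to 50 deg; the divider then holds back the fruit in the other bay.
- lemon_center (a point): Centre of the loose lemon, 83 x 58 x 58 mm (long along x), lying in one of the caddy's two bays; which one varies.
- apple_center (a point): Centre of the loose apple, 77 x 76 x 73 mm, lying in the other bay.
- board: Fixed wooden chopping board, 200 (x) x 300 (y) x 22 mm, the caddy stands on it; origin at the centre of its underside, so its top is 22 mm higher.
- pot: Open round steel pot, 180 mm outside diameter, 85 mm high, wall 4 mm, floor 6 mm thick, 1.4 kg, loose but heavy; origin at the centre of its underside, z up. Two dark loop handles reach to 118 mm from the axis along its +x and -x, 58 to 71 mm high. It stands on the cooktop, which is 4 mm above z = 0; a microwave hangs beyond it, front at x = 0.60 m, underside 0.55 m up.
- lid_knob (a point): Middle of the black knob (34 mm diameter, 26 to 54 mm above the lid's underside) of the loose round steel lid, 186 mm diameter, 0.3 kg; 42 mm above the underside. Metal below the knob is 14 mm thick. A plug under the lid, 160 mm diameter, 6 mm high, goes into the pot's mouth (172 mm); it lies on this plug. Seated, this point is 121 mm above the pot's underside.
- honey_jar: Bystander: honey jar with a dark cap, 65 mm diameter, 86 mm high, loose; origin at the centre of its underside.
- small_tin: Bystander: small food tin, 57 mm diameter, 72 mm high, loose; origin at the centre of its underside.
- peeler: Bystander: white peeler, 170 x 25 x 18 mm, loose; origin at the centre of its underside.
Things that resemble listed ones, but are neither listed nor needed, are in the scene too. Of the things that look like the part that bears apple_center, the smaller one is meant.

How it is judged (in metres and radians):
On the way, in this order (a step that is already met when the one before it is completed fails the run):
1. the caddy is lifted clear of the board with both fruits in it (z of caddy_center in the frame of board above 0.13 m and angle between caddy_center's own z axis and vertical below 0.35 rad and distance between lemon_center and caddy_center below 0.11 m and x of apple_center in the frame of caddy_center between -0.105 and 0.105 m and y of apple_center in the frame of caddy_center between -0.055 and 0.055 m and z of apple_center in the frame of caddy_center between -0.07 and 0.02 m), for 0.2 s.
2. the lemon lies in the pot while the apple is still in the caddy in the air (horizontal distance between lemon_center and pot below 0.07 m and z of lemon_center in the frame of pot below 0.065 m and x of apple_center in the frame of caddy_center between -0.105 and 0.105 m and y of apple_center in the frame of caddy_center between -0.055 and 0.055 m and z of apple_center in the frame of caddy_center between -0.07 and 0.02 m and z of caddy_center in the frame of board above 0.11 m), for 0.2 s.
3. the caddy stands level on the middle of the board with the apple in it, let go, before the lid goes on (horizontal distance between caddy_center and board below 0.06 m and angle between caddy_center's own z axis and vertical below 0.06 rad and z of caddy_center in the frame of board below 0.097 m and contact force between the fingers and caddy below 0.1 N and x of apple_center in the frame of caddy_center between -0.105 and 0.105 m and y of apple_center in the frame of caddy_center between -0.055 and 0.055 m and z of apple_center in the frame of caddy_center between -0.07 and 0.02 m and horizontal distance between lemon_center and pot below 0.07 m and z of lemon_center in the frame of pot below 0.065 m), for 0.2 s.
At the end, for the whole second after the job is handed in: The lemon is inside the pot, the lid is seated on the pot (centred within 14 mm, less than 3.5 mm above its seat, level within 3 deg), and the caddy stands level (3.4 deg) on the board, its centre within 60 mm of the board's, with the apple still in it; pot upright, everything released (all of step 3 and horizontal distance between lid_knob and pot below 0.014 m and z of lid_knob in the frame of pot between 0.115 and 0.1245 m and angle between each of lid_knob, pot's own z axis and vertical below 0.05 rad); the robot touches nothing.
It fails at once if the apple leaves the caddy (not (x of apple_center in the frame of caddy_center between -0.105 and 0.105 m and y of apple_center in the frame of caddy_center between -0.055 and 0.055 m and z of apple_center in the frame of caddy_center between -0.07 and 0.02 m)).
It fails at once if the gripper or arm touches the lemon or the apple (contact force between any of the fingers, the arm and lemon above 0.5 N or contact force between any of the fingers, the arm and apple above 0.5 N).
It fails at once if the lemon is dropped from well above the pot or flung (faster than 2 m/s) (linear speed of lemon above 2 m/s).
It fails at once if the pot is shoved more than 40 mm or tipped (distance of pot from where it was at the start of the episode above 0.04 m or angle between pot's own z axis and vertical above 0.35 rad).
It fails at once if the jar, tin or peeler is moved more than 30 mm (distance of any of honey_jar, small_tin, peeler from where it was at the start of the episode above 0.03 m).
It also fails if it takes over 67 s, if anything falls off the work surface, if the arm or the gripper's body presses on something with over 40 N, if the wrist force passes 120 N, or if a joint passes its speed limit or range.

## Working session

There is one attempt and no reset: what is moved stays moved. The work goes in short steps, Python scripts to look and compute and a shell command to move; the robot and the scene stay as the last step left them, time stands still between calls to the robot, and variables do not carry over. Pictures are saved under pics/ and viewed, at most 10 in all, crops included, and the job is handed in when it is done.

```bash
mkdir -p pics; cat > h.py <<'E'
from cell import robot
import numpy as np, cv2
from scipy.spatial.transform import Rotation as R
def Rt(): 
    s=robot.get_state(); q=s['ee_rot']; return R.from_quat([q[1],q[2],q[3],q[0]]), np.array(s['ee_pos'])
def cam2world(name):
    c=robot.calibration(name)
    if 'world_to_cam' in c: T=np.linalg.inv(np.array(c['world_to_cam']))
    else:
        r,p=Rt(); A=np.eye(4);A[:3,:3]=r.as_matrix();A[:3,3]=p; T=A@np.array(c['T_tool_cam'])
    return c,T
def unproj(c,T,u,v,d):
    u,v,d=map(lambda a:np.asarray(a,float),(u,v,d))
    P=np.stack([(u-c['cx'])/c['fx']*d,-(v-c['cy'])/c['fy']*d,-d,np.ones_like(d)],-1)
    return (P@T.T)[...,:3]
def cloud(name,fn=None):
    c,T=cam2world(name); im,d=robot.grab_frame(name)
    if fn: cv2.imwrite(fn,im[...,::-1])
    v,u=np.mgrid[:400,:640]
    return im,d,unproj(c,T,u,v,d)
E
python3 - <<'E'
from h import *
for n in ['top','side']:
    im,d,P=cloud(n,f'pics/{n}0.png')
    print(n,robot.calibration(n).keys())
    for q in ['caddy_center','caddy_rail','lemon_center','apple_center','board','pot','lid_knob','honey_jar','small_tin','peeler']:
        for r in robot.trace(n,q)[:3]:
            m=r['region']&(d>0); pts=P[m]
            if len(pts)<5: continue
            print(q,round(r['confidence'],2),r['extent'],'med',np.median(pts,0).round(),'lo',np.percentile(pts,2,axis=0).round(),'hi',np.percentile(pts,98,axis=0).round())
print(robot.get_state())
E
```

```text
top dict_keys(['fx', 'fy', 'cx', 'cy', 'world_to_cam'])
caddy_center 0.9 [213.6, 167.0, 49.9, 71.0] med [451. 243.  41.] lo [342. 166.  19.] hi [565. 324. 164.]
caddy_center 0.46 [392.3, 165.2, 50.5, 53.9] med [ 482. -390.   17.] lo [ 400. -474.    8.] hi [ 565. -309.   60.]
caddy_rail 0.55 [214.1, 168.3, 52.4, 71.7] med [451. 244.  41.] lo [341. 165.  21.] hi [563. 323. 164.]
lemon_center 0.67 [211.3, 169.2, 55.4, 68.4] med [450. 244.  40.] lo [341. 165.  18.] hi [565. 327. 164.]
lemon_center 0.62 [229.1, 182.6, 13.0, 15.7] med [498. 262.  77.] lo [473. 232.  54.] hi [527. 295.  89.]
apple_center 0.82 [230.4, 206.2, 27.8, 20.9] med [409. 221.  90.] lo [376. 191.  26.] hi [443. 261. 101.]
apple_center 0.75 [190.3, 252.9, 32.4, 35.1] med [217. 358.  90.] lo [166. 315.  47.] hi [264. 408. 102.]
board 0.94 [197.7, 176.4, 87.8, 55.4] med [461. 169.  21.] lo [364.  87.  10.] hi [556. 381.  30.]
pot 0.69 [322.5, 164.4, 52.2, 67.8] med [ 466. -144.   12.] lo [ 371. -226.    1.] hi [569. -64.  91.]
lid_knob 0.97 [393.8, 166.2, 47.6, 52.8] med [ 482. -390.   17.] lo [ 400. -475.    7.] hi [ 5
[... 2073 characters left out ...]
': 1.1, 'joint_positions': array([ 1.10440201,  0.33220419, -0.06467041,  1.4600869 ,  0.02160913,
        1.34987597, -0.08847284]), 'qd': array([-0.00183487, -0.00089425,  0.00072551,  0.00039312,  0.00195536,
       -0.00093453,  0.00064889]), 'effort': array([ 2.63926131e-04, -6.25255179e+01,  4.91769088e-02, -3.91840625e+01,
        1.63144630e-02,  1.83168246e-03, -1.32502393e-05]), 'ee_pos': array([ 268.3698319 , -564.48858825,  231.34110058]), 'ee_rot': array([5.82031882e-05, 9.75481218e-01, 2.20082687e-01, 1.51101577e-05]), 'force': array([1.04557702, 0.69493719, 1.21856033]), 'moment': array([-0.05180401,  0.00679761,  0.03272278]), 'finger_force': 0.0, 'width': 1.0010523614147937}
```

```bash
python3 - <<'E'
from h import *
im,d,P=cloud('top'); 
cv2.imwrite('pics/a.png',cv2.resize(im[100:310,160:460,::-1],(800,560),interpolation=cv2.INTER_CUBIC))
for nm in ['top','side']:
    im,d,P=cloud(nm); v=d>0
    # rail: z 148..175, near caddy
    m=v&(P[...,2]>145)&(P[...,2]<175)&(abs(P[...,0]-455)<130)&(abs(P[...,1]-240)<110)
    q=P[m]; print(nm,'rail',len(q),q.mean(0).round(1),cv2.minAreaRect(q[:,:2].astype(np.float32)), np.percentile(q[:,2],[50,98]))
    m=v&(P[...,2]>28)&(P[...,2]<175)&(abs(P[...,0]-455)<140)&(abs(P[...,1]-240)<110)
    q=P[m]; print('caddy',cv2.minAreaRect(q[:,:2].astype(np.float32)))
    for nme,zl,zh,cx,cy,w in [('potrim',84,95,466,-140,130),('knob',50,70,482,-390,60),('lid',8,30,482,-390,130),('board',17,26,461,210,170)]:
        m=v&(P[...,2]>zl)&(P[...,2]<zh)&(abs(P[...,0]-cx)<w)&(abs(P[...,1]-cy)<w)
        q=P[m][:,:2].astype(np.float32); print(nme,len(q),cv2.minEnclosingCircle(q),cv2.minAreaRect(q),'z',np.median(P[m][:,2]).round(1))
    m=v&(P[...,2]>60)&(P[...,2]<78)&(np.hypot(P[...,0]-466,P[...,1]+144)>98)&(np.hypot(P[...,0]-466,P[...,1]+144)<140)
    print('handles',P[m].round()[:12].tolist())
E
```

```text
top rail 159 [452.4 243.3 160.7] ((452.92138671875, 243.89764404296875), (15.71551513671875, 109.03059387207031), 18.36545181274414) [161.3455375  168.11940082]
caddy ((453.3167724609375, 238.87411499023438), (244.00241088867188, 216.80352783203125), 1.4538054466247559)
potrim 171 ((459.3983459472656, -141.42098999023438), 89.7951431274414) ((460.1805114746094, -140.70281982421875), (176.63690185546875, 177.50155639648438), 88.09991455078125) z 88.7
knob 70 ((482.8498229980469, -390.5776062011719), 16.263696670532227) ((482.4358825683594, -390.3841857910156), (28.660655975341797, 29.179536819458008), 0.012795689515769482) z 61.1
lid 2460 ((489.6483154296875, -390.5313720703125), 171.69146728515625) ((491.14825439453125, -390.08062744140625), (240.7499542236328, 259.5008544921875), 0.0033770212903618813) z 15.6
board 1924 ((459.49993896484375, 234.19815063476562), 170.71539306640625) ((469.7372741699219, 231.8411407470703), (295.7268371582031, 235.01513671875), 89.37134552001953) z 21.5
handles [[577.0, -126.0, 69.0], [576.0, -129.0, 75.0], [577.0, -133.0, 68.0], [576.0, -136.0, 71.0]
[... 757 characters left out ...]
349990844727, 31.314743041992188), 40.05347442626953) z 59.6
lid 2462 ((476.4791564941406, -388.422119140625), 127.6477279663086) ((488.7306823730469, -378.74505615234375), (212.53094482421875, 190.1559295654297), 64.2221450805664) z 15.8
board 778 ((462.23980712890625, 229.40182495117188), 169.6520233154297) ((460.72821044921875, 217.05955505371094), (232.2929229736328, 291.173828125), 7.570695400238037) z 19.8
handles [[568.0, -109.0, 73.0], [570.0, -112.0, 74.0], [574.0, -111.0, 74.0], [558.0, -107.0, 68.0], [561.0, -114.0, 72.0], [564.0, -112.0, 71.0], [567.0, -115.0, 73.0], [570.0, -112.0, 71.0], [573.0, -114.0, 72.0], [576.0, -115.0, 72.0], [561.0, -114.0, 69.0], [563.0, -118.0, 71.0]]
```

View pics/a.png

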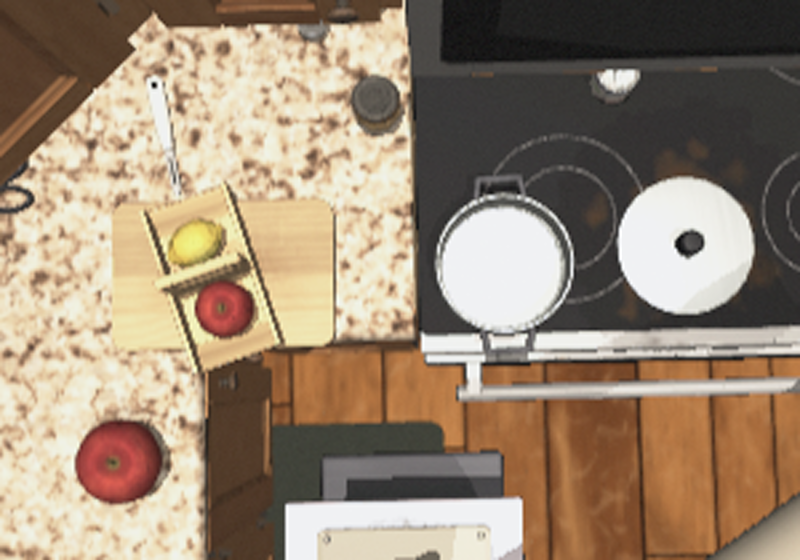

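```bash
ls; python3 -m inch --help 2>&1 | head -20
```

```text
h.py
pics
invalid input at $: expected rows of numbers
```

The top view shows the lemon (zoomed pixel 197,242) in the far (+x) bay and the small apple (225,308) in the near bay. The caddy is yawed about 18°. The pot is at (505,262), the lid at (688,242), and the larger look-alike apple at (120,460) on the counter isn't the target.

```bash
cat >> h.py <<'E'
def goal(pos,az,tilt=0):
    """row (deg, m) taking the present pose to TCP pos [mm], tool y at azimuth az, then tilt about tool x"""
    r,p=Rt(); a=np.radians(az); s,c=np.sin(a),np.cos(a)
    G=R.from_matrix(np.array([[-s,c,0],[c,s,0],[0,0,-1.]]).T)*R.from_euler('x',tilt,degrees=True)
    w=(r.inv()*G).as_rotvec(degrees=True); t=r.inv().apply(np.array(pos)-p)/1000
    print(w.round(1),t.round(4))
E
python3 - <<'E'
from h import *
goal([480,-150,300],-30); goal([440,230,330],18.4)
E
```

```text
[  0.    0.  -34.6] [ 0.3691 -0.2834 -0.0687]
[  0.   0. -83.] [ 0.4961 -0.6438 -0.0987]
```

```bash
python3 -m inch '0 0 -34.6 0.369 -0.283 -0.069 0;0 0 -34.6 0.369 -0.283 -0.069 0;0 0 -34.6 0.369 -0.283 -0.069 0;0 0 -34.6 0.369 -0.283 -0.069 0;0 0 -34.6 0.369 -0.283 -0.069 0;0 0 -34.6 0.369 -0.283 -0.069 0;0 0 -34.6 0.369 -0.283 -0.069 0;0 0 -34.6 0.369 -0.283 -0.069 0;0 0 -34.6 0.369 -0.283 -0.069 0;0 0 -34.6 0.369 -0.283 -0.069 0;0 0 -34.6 0.369 -0.283 -0.069 0;0 0 -34.6 0.369 -0.283 -0.069 0;0 0 -83 0.496 -0.644 -0.099 0;0 0 -83 0.496 -0.644 -0.099 0;0 0 -83 0.496 -0.644 -0.099 0;0 0 -83 0.496 -0.644 -0.099 0;0 0 -83 0.496 -0.644 -0.099 0;0 0 -83 0.496 -0.644 -0.099 0;0 0 -83 0.496 -0.644 -0.099 0;0 0 -83 0.496 -0.644 -0.099 0'
python3 - <<'E'
from h import *
goal([440,230,330],18.4)
E
```

```text
time_s: 2.92
ee_pos: [444.5, 181.8, 326.9]
ee_rot: [0.001, 0.582, 0.813, 0.0]
force: [0.8, -0.1, 0.2]
width: 1.0
finger_force: 0.0
[0.1 0.  0.4] [ 0.0471  0.0113 -0.0031]
```

```bash
python3 -m inch '0 0 0 0.047 0.011 -0.003 0;0 0 0 0.047 0.011 -0.003 0;0 0 0 0.047 0.011 -0.003 0;0 0 0 0.047 0.011 -0.003 0'
python3 - <<'E'
from h import *
im,d,P=cloud('wrist','pics/w1.png')
v=d>0
for zl,zh in [(152,172),(145,175)]:
    m=v&(P[...,2]>zl)&(P[...,2]<zh)&(abs(P[...,0]-455)<60)&(abs(P[...,1]-240)<90)
    q=P[m]; print(len(q),q.mean(0).round(1),np.percentile(q[:,2],[5,50,95]).round(1),cv2.minAreaRect(q[:,:2].astype(np.float32)))
for q in ['caddy_rail','caddy_center','lemon_center','apple_center']:
    for r in robot.landmark_of('wrist',q)[:2]: print(q,r)
print(Rt()[1])
E
```

```text
time_s: 3.25
ee_pos: [440.7, 228.1, 329.2]
ee_rot: [-0.0, 0.584, 0.812, -0.0]
force: [0.6, -0.5, 0.1]
width: 0.999
finger_force: 0.0
1195 [451.8 248.2 161.5] [159.5 161.6 163. ] ((452.9140930175781, 245.17654418945312), (14.018481254577637, 108.3191146850586), 18.041929244995117)
1220 [451.7 248.3 161.2] [159.1 161.6 163. ] ((452.8223876953125, 245.4370880126953), (14.031482696533203, 108.87137603759766), 18.041927337646484)
caddy_rail {'xy': [335.8, 171.4], 'confidence': 0.87}
caddy_rail {'xy': [255.9, 155.3], 'confidence': 0.69}
caddy_center {'xy': [335.2, 161.9], 'confidence': 0.75}
lemon_center {'xy': [369.0, 157.9], 'confidence': 0.68}
apple_center {'xy': [297.4, 163.3], 'confidence': 0.9}
apple_center {'xy': [188.6, 5.7], 'confidence': 0.83}
[441.10220929 226.88597104 329.29005372]
```

View pics/w1.png

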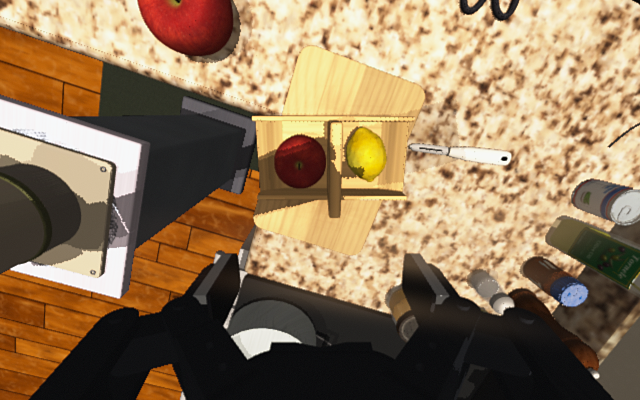

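The wrist view shows the rail upright at pixel (335,170), with the apple to its left (300,162) and the lemon to its right (366,153). The rail's measured centre is (453,245), yaw 18°.

```bash
python3 - <<'E'
from h import *
goal([453,244.5,190],18.1); goal([453,244.5,131],18.1)
# board corners from this view
im,d,P=cloud('wrist'); 
m=(d>0)&(abs(P[...,2]-21.5)<5)&(abs(P[...,0]-460)<140)&(abs(P[...,1]-235)<190)
m=cv2.morphologyEx(m.astype(np.uint8),cv2.MORPH_OPEN,np.ones((3,3)))>0
q=P[m][:,:2].astype(np.float32); print(cv2.minAreaRect(q),np.percentile(q,[.5,99.5],axis=0))
E
```

```text
[-0.   0.   0.2] [0.0131 0.0168 0.1393]
[-0.   0.   0.2] [0.0131 0.0168 0.1983]
((460.0750732421875, 235.02432250976562), (300.1157531738281, 199.92474365234375), 89.82276916503906) [[361.83176758  87.10847443]
 [558.32950806 383.82871338]]
```

```bash
python3 -m inch '0 0 0.2 0.013 0.017 0.04 0;0 0 0.2 0.013 0.017 0.08 0;0 0 0.2 0.013 0.017 0.11 0;0 0 0.2 0.013 0.017 0.14 0;0 0 0.2 0.013 0.017 0.165 0;0 0 0.2 0.013 0.017 0.185 0;0 0 0.2 0.013 0.017 0.198 0;0 0 0.2 0.013 0.017 0.198 0;0 0 0.2 0.013 0.017 0.198 0;0 0 0.2 0.013 0.017 0.198 1;0 0 0.2 0.013 0.017 0.198 1;0 0 0.2 0.013 0.017 0.198 1;0 0 0.2 0.013 0.017 0.198 1;0 0 0.2 0.013 0.017 0.198 1;0 0 0.2 0.013 0.017 0.198 1;0 0 0.2 0.013 0.017 0.198 1;0 0 0.2 0.013 0.017 0.198 1;0 0 0.2 0.013 0.017 0.198 1'
```

```text
time_s: 5.05
ee_pos: [452.7, 245.8, 131.6]
ee_rot: [0.0, 0.586, 0.81, -0.0]
force: [-1.8, -2.1, 3.7]
width: 0.154
finger_force: 59.7
```

```bash
python3 -m inch '0 0 0 0 0 -0.004 1;0 0 0 0 0 -0.012 1;0 0 0 0 0 -0.024 1;0 0 0 0 0 -0.04 1;0 0 0 0 0 -0.06 1;0 0 0 0 0 -0.08 1;0 0 0 0 0 -0.1 1;0 0 0 0 0 -0.12 1;0 0 0 0 0 -0.137 1;0 0 0 0 0 -0.15 1;0 0 0 0 0 -0.157 1;0 0 0 0 0 -0.16 1;0 0 0 0 0 -0.16 1;0 0 0 0 0 -0.16 1;0 0 0 0 0 -0.16 1'
python3 - <<'E'
from h import *
for f,az in [(.05,15),(.15,5),(.3,-15),(.5,-40),(.7,-60),(.85,-77),(1,-90)]:
    print(f,end=' ');goal(np.array([453,244,290])*(1-f)+np.array([460,-45,290])*f,az)
E
```

```text
time_s: 6.3
ee_pos: [452.4, 245.5, 290.5]
ee_rot: [-0.0, 0.586, 0.81, -0.001]
force: [-0.9, -0.2, -7.0]
width: 0.152
finger_force: 58.7
0.05 [-0.1  0.   3.2] [-0.0155 -0.0041  0.0005]
0.15 [-0.1  0.  13.2] [-0.0432 -0.0125  0.0005]
0.3 [-0.1  0.  33.2] [-0.0847 -0.025   0.0005]
0.5 [-0.1  0.  58.2] [-0.14   -0.0418  0.0006]
0.7 [-0.1  0.1 78.2] [-0.1953 -0.0585  0.0006]
0.85 [-0.1  0.1 95.2] [-0.2368 -0.0711  0.0006]
1 [-0.000e+00  1.000e-01  1.082e+02] [-0.2783 -0.0837  0.0006]
```

```bash
python3 -m inch '0 0 1 -0.002 -0.001 0 1;0 0 4 -0.008 -0.002 0 1;0 0 8 -0.018 -0.005 0 1;0 0 13 -0.032 -0.01 0 1;0 0 19 -0.048 -0.014 0 1;0 0 25 -0.064 -0.019 0 1;0 0 31 -0.08 -0.024 0 1;0 0 37 -0.096 -0.029 0 1;0 0 43 -0.112 -0.034 0 1;0 0 49 -0.128 -0.038 0 1;0 0 55 -0.144 -0.043 0 1;0 0 61 -0.16 -0.048 0 1;0 0 67 -0.176 -0.053 0 1;0 0 73 -0.192 -0.058 0 1;0 0 79 -0.208 -0.063 0 1;0 0 85 -0.224 -0.067 0 1;0 0 91 -0.24 -0.072 0 1;0 0 97 -0.254 -0.076 0 1;0 0 102 -0.265 -0.08 0 1;0 0 105 -0.272 -0.082 0 1'
python3 -m inch '0 0 2 -0.005 -0.003 0 1;0 0 3 -0.005 -0.003 0 1;0 0 3 -0.005 -0.003 0 1'
python3 - <<'E'
from h import *
print(robot.get_state()['joint_positions'].round(2))
goal([460,-45,290],-90)
for y,z,t in [(-45,290,10),(-45,275,20),(-45,262,25),(-52,260,30),(-60,258,35),(-66,256,40),(-75,256,45),(-85,256,50)]: goal([460,y,z],-90,t)
im,d,P=cloud('side','pics/s2.png'); cv2.imwrite('pics/s2c.png',cv2.resize(im[90:310,200:480,::-1],None,fx=2.5,fy=2.5))
E
```

```text
time_s: 7.97
ee_pos: [459.5, -39.9, 290.8]
ee_rot: [0.0, 1.0, 0.024, -0.0]
force: [-0.1, -0.5, -6.6]
width: 0.153
finger_force: 58.7
time_s: 8.22
ee_pos: [454.6, -35.3, 291.1]
ee_rot: [0.0, 1.0, 0.002, -0.0]
force: [-0.9, 0.2, -6.8]
width: 0.152
finger_force: 58.8
[ 0.59 -0.05 -0.59  1.76 -0.03  1.42 -1.56]
[0.  0.  0.2] [0.0054 0.0097 0.0011]
[10.   0.   0.2] [0.0054 0.0097 0.0011]
[20.   0.   0.2] [0.0054 0.0097 0.0161]
[25.   0.1  0.2] [0.0054 0.0097 0.0291]
[30.   0.1  0.2] [0.0054 0.0167 0.0311]
[35.   0.1  0.2] [0.0054 0.0247 0.0331]
[40.   0.1  0.2] [0.0053 0.0307 0.0351]
[45.   0.1  0.2] [0.0053 0.0397 0.0351]
[50.   0.1  0.2] [0.0053 0.0497 0.0351]
```

View pics/s2c.png

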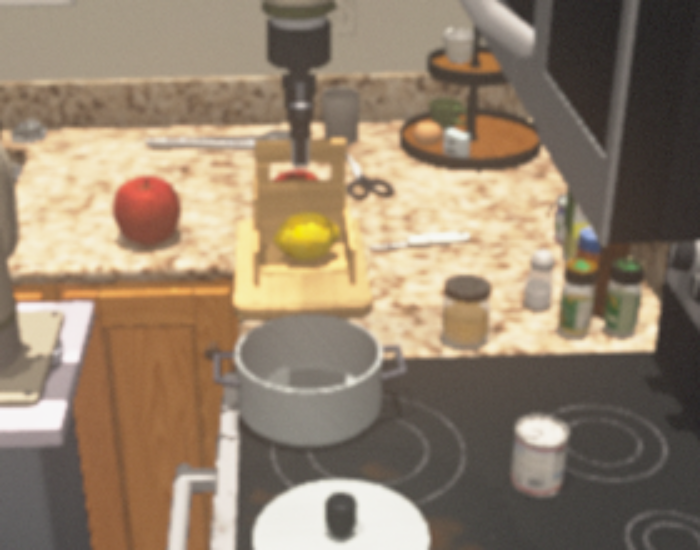

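The caddy hangs level with the lemon (pixel 307,237) facing the pot (310,375). The apple is behind the divider. Start tipping.

```bash
python3 -m inch '1 0 0 0.005 0.003 0.001 1;3 0 0 0.005 0.006 0.003 1;6 0 0 0.005 0.009 0.006 1;9 0 0 0.005 0.01 0.009 1;12 0 0 0.005 0.01 0.012 1;15 0 0 0.005 0.01 0.015 1;18 0 0 0.005 0.01 0.018 1;20 0 0 0.005 0.01 0.02 1;22 0 0 0.005 0.01 0.023 1;24 0 0 0.005 0.011 0.027 1;25 0 0 0.005 0.013 0.03 1;26 0 0 0.005 0.014 0.031 1;27 0 0 0.005 0.015 0.031 1;28 0 0 0.005 0.016 0.031 1;28 0 0 0.005 0.016 0.031 1'
python3 - <<'E'
from h import *
print(robot.get_state()['joint_positions'].round(2))
for y,z,t in [(-52,260,30),(-60,258,35),(-66,256,40),(-75,256,45)]: goal([460,y,z],-90,t)
im,d,P=cloud('side','pics/s3.png'); cv2.imwrite('pics/s3c.png',cv2.resize(im[120:290,230:430,::-1],None,fx=2.5,fy=2.5))
E
```

```text
time_s: 9.52
ee_pos: [459.9, -52.2, 260.2]
ee_rot: [-0.242, 0.97, 0.002, -0.0]
force: [0.6, -0.6, -6.5]
width: 0.155
finger_force: 58.9
[ 0.76  0.11 -0.44  1.76 -0.42  1.46 -1.16]
[1.9 0.1 0.2] [ 0.0001 -0.0001  0.0003]
[6.9 0.1 0.2] [ 0.0001  0.0079 -0.0017]
[11.9  0.1  0.1] [ 0.0001  0.0142 -0.0027]
[16.9  0.1  0.1] [ 0.      0.0221 -0.007 ]
```

View pics/s3c.png

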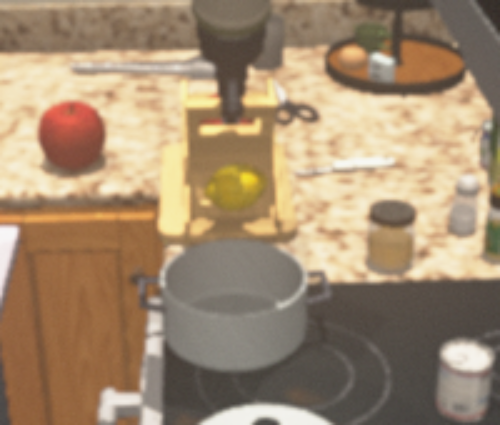

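Tipped 28°, the lemon (pixel 235,187) is still in its bay, and the lip (225,235) is at the pot's far rim in this view. I'll check the lip position numerically before going on.

```bash
python3 - <<'E'
from h import *
im,d,P=cloud('side')
v,u=np.mgrid[:400,:640]
m=(d>0)&(P[...,2]>108)&(P[...,2]<200)&(abs(P[...,0]-460)<70)&(P[...,1]<20)&(P[...,1]>-200)
q=P[m]; i=np.argsort(q[:,1])[:12]; print(q[i].round().tolist())
E
```

```text
[[515.0, -125.0, 152.0], [404.0, -123.0, 154.0], [407.0, -122.0, 150.0], [519.0, -122.0, 150.0], [407.0, -121.0, 153.0], [519.0, -121.0, 160.0], [407.0, -121.0, 142.0], [522.0, -121.0, 153.0], [519.0, -120.0, 152.0], [407.0, -119.0, 155.0], [404.0, -119.0, 148.0], [519.0, -119.0, 145.0]]
```

```bash
python3 -m inch '1 0 0 0 0 0 1;2 0 0 0 0.001 0 1;3 0 0 0 0.002 0 1;4 0 0 0 0.004 -0.001 1;5 0 0 0 0.005 -0.001 1;6 0 0 0 0.006 -0.001 1;7 0 0 0 0.008 -0.002 1;8 0 0 0 0.009 -0.002 1;9 0 0 0 0.01 -0.002 1;10 0 0 0 0.012 -0.002 1;10 0 0 0 0.012 -0.002 1;10 0 0 0 0.012 -0.002 1;10 0 0 0 0.012 -0.002 1;10 0 0 0 0.012 -0.002 1'
cat > chk.py <<'E'
from h import *
im,d,P=cloud('side')
cv2.imwrite('pics/chk.png',cv2.resize(im[120:290,230:430,::-1],None,fx=2.5,fy=2.5))
for r in robot.trace('side','lemon_center')[:2]:
    m=r['region']&(d>0); print(r['confidence'],r['extent'],np.median(P[m],0).round())
for r in robot.trace('side','apple_center')[:3]:
    m=r['region']&(d>0); print('apple',r['confidence'],r['extent'],np.median(P[m],0).round())
im,d,P=cloud('top')
for r in robot.trace('top','lemon_center')[:2]:
    m=r['region']&(d>0); print('top',r['confidence'],r['extent'],np.median(P[m],0).round())
hsv=cv2.cvtColor(im,cv2.COLOR_RGB2HSV); m=(hsv[...,0]>22)&(hsv[...,0]<34)&(hsv[...,1]>150)&(hsv[...,2]>100)&(d>0)
print('yellow',m.sum(),np.median(P[m],0).round() if m.any() else '')
E
python3 chk.py; python3 -c "
from h import *
for y,z,t in [(-66,256,40),(-75,256,45),(-85,256,50),(-45,290,15),(-40,295,0)]: goal([460,y,z],-90,t)"
```

```text
time_s: 10.78
ee_pos: [460.0, -62.7, 256.7]
ee_rot: [-0.325, 0.946, 0.002, -0.001]
force: [-0.5, -0.9, -4.6]
width: 0.149
finger_force: 60.9
0.7 [308.5, 233.0, 23.3, 17.1] [ 444. -150.   56.]
apple 0.65 [246.4, 161.1, 28.2, 27.9] [222. 329.  68.]
top 0.59 [349.0, 198.8, 7.0, 12.7] [ 434. -146.   60.]
top 0.48 [331.1, 165.7, 42.3, 66.2] [ 415. -143.   14.]
yellow 0 
[2.  0.1 0.2] [ 0.0001  0.0028 -0.0014]
[7.  0.2 0.2] [ 0.0001  0.0099 -0.007 ]
[12.   0.2  0.2] [ 0.      0.0178 -0.0131]
[-23.    0.1   0.2] [ 0.0002 -0.0346 -0.0153]
[-38.    0.1   0.2] [ 0.0002 -0.0417 -0.0162]
```

The lemon is in the pot and the wrist force dropped by about 2 N. Level the caddy and return it to the board.

```bash
python3 -m inch '-1 0 0 0 -0.001 -0.001 1;-3 0 0 0 -0.004 -0.003 1;-6 0 0 0 -0.009 -0.005 1;-9 0 0 0 -0.014 -0.007 1;-12 0 0 0 -0.019 -0.009 1;-15 0 0 0 -0.024 -0.011 1;-18 0 0 0 -0.028 -0.013 1;-21 0 0 0 -0.032 -0.015 1;-24 0 0 0 -0.035 -0.015 1;-27 0 0 0 -0.037 -0.016 1;-30 0 0 0 -0.039 -0.016 1;-33 0 0 0 -0.041 -0.016 1;-35 0 0 0 -0.042 -0.016 1;-37 0 0 0 -0.042 -0.016 1;-38 0 0.2 0 -0.042 -0.016 1;-38 0 0.2 0 -0.042 -0.016 1'
python3 - <<'E'
from h import *
goal([460,-40,295],-90)
for f,az in [(.5,-40),(1,5)]: goal(np.array([460,-40,295])*(1-f)+np.array([460,237,295])*f,az)
E
```

```text
time_s: 12.37
ee_pos: [459.7, -38.2, 295.6]
ee_rot: [0.001, 1.0, 0.001, -0.0]
force: [-0.8, -0.9, -4.4]
width: 0.155
finger_force: 60.7
[0.1 0.  0.2] [0.0003 0.0018 0.0006]
[  0.1   0.  -49.8] [ 0.0006 -0.1367  0.0004]
[  0.1   0.1 -94.8] [ 1.000e-03 -2.752e-01  2.000e-04]
```

```bash
python3 -m inch '0 0 -1 0 -0.003 0 1;0 0 -4 0 -0.01 0 1;0 0 -9 0 -0.02 0 1;0 0 -14 0 -0.034 0 1;0 0 -19 0 -0.05 0 1;0 0 -24 0 -0.066 0 1;0 0 -30 0 -0.083 0 1;0 0 -36 0 -0.1 0 1;0 0 -42 0 -0.117 0 1;0 0 -48 0 -0.134 0 1;0 0 -54 0 -0.151 0 1;0 0 -60 0 -0.168 0 1;0 0 -66 0 -0.185 0 1;0 0 -72 0 -0.202 0 1;0 0 -78 0 -0.219 0 1;0 0 -83 0 -0.235 0 1;0 0 -88 0 -0.25 0 1;0 0 -92 0 -0.262 0 1;0 0 -94 0 -0.27 0 1;0 0 -95 0 -0.275 0 1'
python3 -m inch '0 0 0 0 0 0 1;0 0 0 0 0 0.01 1;0 0 0 0 0 0.03 1;0 0 0 0 0 0.055 1;0 0 0 0 0 0.08 1;0 0 0 0 0 0.105 1;0 0 0 0 0 0.125 1;0 0 0 0 0 0.14 1;0 0 0 0 0 0.15 1;0 0 0 0 0 0.155 1;0 0 0 0 0 0.155 1;0 0 0 0 0 0.155 1'
python3 -c "
from h import *
goal([460,236,131.6],5)"
```

```text
time_s: 14.03
ee_pos: [459.5, 235.9, 294.9]
ee_rot: [-0.001, 0.675, 0.738, -0.0]
force: [-0.0, -0.3, -4.4]
width: 0.154
finger_force: 60.7
time_s: 15.03
ee_pos: [459.8, 235.2, 140.4]
ee_rot: [-0.0, 0.676, 0.737, -0.0]
force: [1.0, 0.0, -4.0]
width: 0.156
finger_force: 60.8
[-0. -0.  0.] [0.0008 0.0003 0.0088]
```

```bash
python3 -m inch '0 0 0 0 0 0.003 1;0 0 0 0 0 0.006 1;0 0 0 0 0 0.008 1;0 0 0 0 0 0.008 1;0 0 0 0 0 0.008 1;0 0 0 0 0 0.008 1'
```

```text
time_s: 15.53
ee_pos: [459.4, 235.3, 132.1]
ee_rot: [-0.0, 0.675, 0.738, -0.0]
force: [0.6, -0.4, -4.5]
width: 0.153
finger_force: 60.7
```

```bash
python3 -m inch '0 0 0 0 0 0.001 1;0 0 0 0 0 0.001 1;0 0 0 0 0 0.001 1;0 0 0 0 0 0.002 1;0 0 0 0 0 0.002 1;0 0 0 0 0 0.002 1'
```

```text
time_s: 16.03
ee_pos: [459.6, 235.4, 131.6]
ee_rot: [0.0, 0.675, 0.738, -0.0]
force: [-9.4, -6.0, 17.8]
width: 0.151
finger_force: 64.2
```

Contact with the board. Open, then rise straight up.

```bash
python3 -m inch '0 0 0 0 0 -0.001 1;0 0 0 0 0 -0.001 0;0 0 0 0 0 -0.001 0;0 0 0 0 0 -0.001 0;0 0 0 0 0 -0.001 0;0 0 0 0 0 -0.001 0;0 0 0 0 0 -0.001 0;0 0 0 0 0 -0.001 0;0 0 0 0 0 -0.02 0;0 0 0 0 0 -0.05 0;0 0 0 0 0 -0.09 0;0 0 0 0 0 -0.13 0;0 0 0 0 0 -0.17 0;0 0 0 0 0 -0.17 0;0 0 0 0 0 -0.17 0'
python3 chk.py; python3 - <<'E'
from h import *
im,d,P=cloud('wrist','pics/w4.png')
m=(d>0)&(P[...,2]>145)&(P[...,2]<175)&(abs(P[...,0]-460)<60)&(abs(P[...,1]-235)<90)
q=P[m]; print(len(q),np.percentile(q[:,2],[5,50,95]).round(1),cv2.minAreaRect(q[:,:2].astype(np.float32)))
for f in ([470,-100,300],-30),([483,-392,260],-39): goal(*f)
E
```

```text
time_s: 17.28
ee_pos: [460.4, 235.9, 302.1]
ee_rot: [0.001, 0.675, 0.738, 0.001]
force: [-0.0, 0.1, -1.7]
width: 0.997
finger_force: 0.0
0.6 [306.2, 235.2, 23.0, 12.2] [ 441. -159.   59.]
apple 0.68 [245.7, 158.8, 26.4, 30.9] [222. 328.  68.]
apple 0.55 [300.0, 173.2, 16.0, 15.5] [416. 202.  84.]
top 0.53 [345.2, 194.1, 13.2, 24.6] [ 439. -148.   53.]
top 0.24 [200.0, 175.0, 85.7, 56.0] [460. 131.  21.]
yellow 0 
1378 [159.7 161.7 163. ] ((460.5887145996094, 235.8019561767578), (13.597135543823242, 108.12997436523438), 4.627264022827148)
[-0.2  0.1 35. ] [-0.3346 -0.0187 -0.001 ]
[-0.2  0.1 44. ] [-0.6266 -0.0313  0.0392]
```

View pics/chk.png

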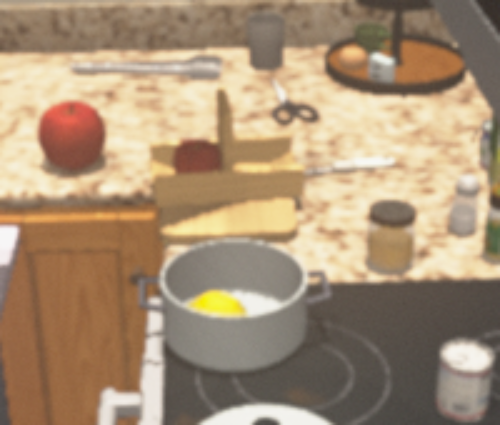

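Side view: the caddy stands on the board with the apple inside (pixel 197,157). The lemon is in the pot (215,300). Now the lid.

```bash
python3 -m inch '0 0 35 -0.335 -0.019 0 0;0 0 35 -0.335 -0.019 0 0;0 0 35 -0.335 -0.019 0 0;0 0 35 -0.335 -0.019 0 0;0 0 35 -0.335 -0.019 0 0;0 0 35 -0.335 -0.019 0 0;0 0 35 -0.335 -0.019 0 0;0 0 40 -0.627 -0.031 0 0;0 0 40 -0.627 -0.031 0 0;0 0 40 -0.627 -0.031 0 0;0 0 40 -0.627 -0.031 0 0;0 0 40 -0.627 -0.031 0 0;0 0 40 -0.627 -0.031 0 0;0 0 40 -0.627 -0.031 0 0;0 0 40 -0.627 -0.031 0 0;0 0 40 -0.627 -0.031 0 0;0 0 40 -0.627 -0.031 0 0'
cat > lid.py <<'E'
from h import *
im,d,P=cloud('wrist','pics/w5.png')
def circ(q):
    A=np.c_[2*q,np.ones(len(q))]; s=np.linalg.lstsq(A,(q**2).sum(1),rcond=None)[0]; return s[:2].round(1),np.sqrt(s[2]+s[0]**2+s[1]**2).round(1)
v=d>0
for n,zl,zh,cx,cy,w in [('knob',54,68,483,-391,45),('lid',8,25,483,-391,120),('rim',84,96,460,-141,110),('hand',60,76,460,-141,130)]:
    rr=np.hypot(P[...,0]-cx,P[...,1]-cy)
    m=v&(P[...,2]>zl)&(P[...,2]<zh)&(rr<w)
    if n=='rim': m&=rr>70
    q=P[m]
    if len(q)<20: print(n,len(q)); continue
    q2=q[:,:2].astype(np.float32); print(n,len(q),'z',np.median(q[:,2]).round(1),'enc',np.round(cv2.minEnclosingCircle(q2)[0],1),cv2.minEnclosingCircle(q2)[1],'fit',circ(q2.astype(float)))
E
python3 lid.py; python3 -c "
from h import *
goal([483,-391,160],-35)"
```

```text
time_s: 19.0
ee_pos: [482.4, -394.9, 297.7]
ee_rot: [-0.002, 0.888, 0.46, -0.001]
force: [0.1, 1.8, -0.3]
width: 1.006
finger_force: 0.0
knob 459 z 61.8 enc [ 484.5 -391. ] 16.760841369628906 fit (array([ 484.8, -390.4]), np.float64(11.7))
lid 11024 z 17.2 enc [ 484.4 -391.4] 92.98575592041016 fit (array([ 485.1, -390.1]), np.float64(66.4))
rim 1225 z 88.6 enc [ 455.5 -149. ] 89.77120208740234 fit (array([ 460.8, -142.4]), np.float64(87.2))
hand 2692 z 66.6 enc [ 440.1 -152.7] 102.8995132446289 fit (array([ 419.2, -176.7]), np.float64(65.8))
[-0.2 -0.  -0. ] [ 0.001  -0.0008  0.1384]
```

View pics/w5.png

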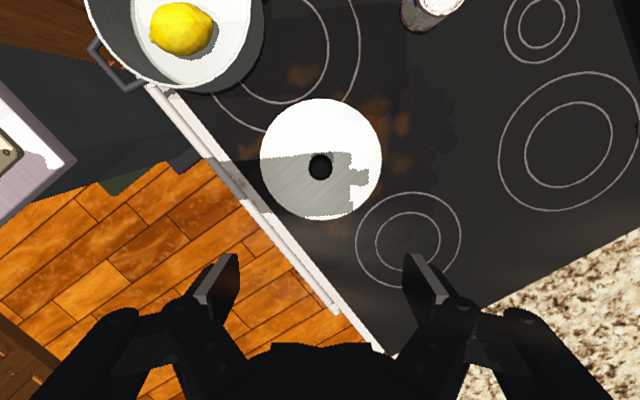

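Wrist view: the knob is at pixel (320,167) on the lid (260–382 across). The lemon lies in the pot at (180,28). Descend on the knob.

```bash
python3 -c "
from h import *
goal([484.6,-390.8,30],-35)"
```

```text
[-0.2 -0.  -0. ] [0.0021 0.0009 0.2684]
```

```bash
python3 -m inch '-0.2 0 0 0.002 0.001 0.04 0;-0.2 0 0 0.002 0.001 0.08 0;-0.2 0 0 0.002 0.001 0.12 0;-0.2 0 0 0.002 0.001 0.16 0;-0.2 0 0 0.002 0.001 0.2 0;-0.2 0 0 0.002 0.001 0.23 0;-0.2 0 0 0.002 0.001 0.25 0;-0.2 0 0 0.002 0.001 0.26 0;-0.2 0 0 0.002 0.001 0.268 0;-0.2 0 0 0.002 0.001 0.268 0;-0.2 0 0 0.002 0.001 0.268 0;-0.2 0 0 0.002 0.001 0.268 1;-0.2 0 0 0.002 0.001 0.268 1;-0.2 0 0 0.002 0.001 0.268 1;-0.2 0 0 0.002 0.001 0.268 1;-0.2 0 0 0.002 0.001 0.268 1;-0.2 0 0 0.002 0.001 0.268 1;-0.2 0 0 0.002 0.001 0.268 1'
python3 -c "
from h import *
goal([484.6,-390.8,30],-35)"
```

```text
time_s: 20.55
ee_pos: [485.8, -391.3, 32.8]
ee_rot: [0.002, 0.887, 0.462, 0.0]
force: [-0.5, 1.0, 5.6]
width: 0.373
finger_force: 59.7
[0.2 0.  0. ] [-0.0003 -0.0012  0.0028]
```

```bash
python3 -m inch '0 0 0 0 0 -0.004 1;0 0 0 0 0 -0.012 1;0 0 0 0 0 -0.025 1;0 0 0 0 0 -0.045 1;0 0 0 0 0 -0.07 1;0 0 0 0 0 -0.095 1;0 0 0 0 0 -0.115 1;0 0 0 0 0 -0.13 1;0 0 0 0 0 -0.138 1;0 0 0 0 0 -0.14 1;0 0 0 0 0 -0.14 1;0 0 0 0 0 -0.14 1'
python3 - <<'E'
from h import *
goal([460.5,-142,172],-35)
im,d,P=cloud('side'); v=d>0
m=v&(abs(P[...,0]-485)<110)&(abs(P[...,1]+391)<110)&(P[...,2]>135)&(P[...,2]<175); print('lid z',np.percentile(P[m][:,2],[2,50,98]).round(1))
A=np.c_[P[m][:,:2],np.ones(m.sum())]; print('slope',np.linalg.lstsq(A,P[m][:,2],rcond=None)[0])
E
```

```text
time_s: 21.55
ee_pos: [484.7, -390.4, 171.0]
ee_rot: [0.001, 0.887, 0.462, -0.0]
force: [-0.7, 0.1, -3.0]
width: 0.374
finger_force: 59.9
[0.1 0.  0. ] [ 0.1897 -0.1622 -0.0013]
lid z [148.9 154.  159.1]
slope [-2.74101975e-04  1.05995375e-02  1.58540957e+02]
```

```bash
python3 -m inch '0 0 0 0.005 -0.004 0 1;0 0 0 0.015 -0.013 0 1;0 0 0 0.032 -0.027 0 1;0 0 0 0.052 -0.045 0 1;0 0 0 0.075 -0.064 0 1;0 0 0 0.098 -0.084 0 1;0 0 0 0.121 -0.103 0 1;0 0 0 0.143 -0.122 0 1;0 0 0 0.162 -0.138 0 1;0 0 0 0.176 -0.15 0 1;0 0 0 0.185 -0.158 0 1;0 0 0 0.19 -0.162 0 1;0 0 0 0.19 -0.162 0 1;0 0 0 0.19 -0.162 0 1;0 0 0 0.19 -0.162 0 1'
python3 - <<'E'
from h import *
goal([460.5,-142,117],-35)
im,d,P=cloud('side'); v=d>0
def circ(q):
    A=np.c_[2*q,np.ones(len(q))]; s=np.linalg.lstsq(A,(q**2).sum(1),rcond=None)[0]; return s[:2].round(1),np.sqrt(s[2]+s[0]**2+s[1]**2).round(1)
for n,lo,hi in [('lid',140,175),('rim',83,92)]:
    m=v&(abs(P[...,0]-460)<110)&(abs(P[...,1]+142)<110)&(P[...,2]>lo)&(P[...,2]<hi); q=P[m][:,:2].astype(np.float32); print(n,len(q),cv2.minEnclosingCircle(q),cv2.minAreaRect(q),circ(q.astype(float)))
E
```

```text
time_s: 22.85
ee_pos: [461.3, -143.5, 171.2]
ee_rot: [0.001, 0.887, 0.461, 0.0]
force: [-0.4, 0.1, -3.8]
width: 0.375
finger_force: 60.0
[ 0.1  0.  -0.1] [ 0.0008 -0.0016  0.0542]
lid 1395 ((461.97198486328125, -146.9164276123047), 94.59751892089844) ((462.232666015625, -151.45883178710938), (177.2544708251953, 184.83172607421875), 85.26447296142578) (array([ 462.6, -152.2]), np.float64(65.6))
rim 164 ((461.015625, -144.59939575195312), 91.25474548339844) ((458.11651611328125, -169.07835388183594), (132.1029815673828, 176.32791137695312), 85.59762573242188) (array([ 461. , -143.8]), np.float64(87.3))
```

```bash
python3 -m inch '0 0 0 0 -0.001 0.01 1;0 0 0 0 -0.001 0.025 1;0 0 0 0 -0.001 0.038 1;0 0 0 0 -0.001 0.046 1;0 0 0 0 -0.001 0.05 1;0 0 0 0 -0.001 0.053 1;0 0 0 0 -0.001 0.055 1;0 0 0 0 -0.001 0.057 1;0 0 0 0 -0.001 0.058 1;0 0 0 0 -0.001 0.058 1;0 0 0 0 -0.001 0.058 1'
```

```text
time_s: 23.82
ee_pos: [460.8, -141.8, 113.7]
ee_rot: [0.002, 0.887, 0.462, 0.0]
force: [0.1, -0.7, -3.8]
width: 0.367
finger_force: 59.9
```

```bash
python3 -m inch '0 0 0 0 0 0.001 1;0 0 0 0 0 0.002 1;0 0 0 0 0 0.002 1;0 0 0 0 0 0.003 1;0 0 0 0 0 0.003 1;0 0 0 0 0 0.003 1'
```

```text
time_s: 24.32
ee_pos: [460.9, -141.8, 111.7]
ee_rot: [0.002, 0.887, 0.462, 0.0]
force: [-6.4, 0.9, 14.5]
width: 0.372
finger_force: 61.8
```

Seated at exactly the expected height (111.8). Release, rise and check.

```bash
python3 -m inch '0 0 0 0 0 -0.001 1;0 0 0 0 0 -0.001 0;0 0 0 0 0 -0.001 0;0 0 0 0 0 -0.001 0;0 0 0 0 0 -0.001 0;0 0 0 0 0 -0.001 0;0 0 0 0 0 -0.001 0;0 0 0 0 0 -0.001 0;0 0 0 0 0 -0.02 0;0 0 0 0 0 -0.05 0;0 0 0 0 0 -0.09 0;0 0 0 0 0 -0.13 0;-0.2 0 0 -0.06 0 -0.18 0;-0.2 0 0 -0.06 0 -0.2 0;-0.2 0 0 -0.06 0 -0.2 0;-0.2 0 0 -0.06 0 -0.2 0'
python3 - <<'E'
from h import *
im,d,P=cloud('side'); v=d>0; cv2.imwrite('pics/f.png',cv2.resize(im[120:320,230:430,::-1],None,fx=2.5,fy=2.5))
im,d,P=cloud('wrist'); v=d>0
rr=np.hypot(P[...,0]-461,P[...,1]+142)
for n,lo,hi in [('knob',130,150),('lid',84,108)]:
    m=v&(rr<100)&(P[...,2]>lo)&(P[...,2]<hi)
    if m.sum()<10: print(n,m.sum()); continue
    q=P[m]; print(n,len(q),np.median(q[:,2]).round(1),cv2.minEnclosingCircle(q[:,:2].astype(np.float32)),np.linalg.lstsq(np.c_[q[:,:2]-q[:,:2].mean(0),np.ones(len(q))],q[:,2],rcond=None)[0].round(4))
E
```

```text
time_s: 25.65
ee_pos: [426.0, -192.6, 313.3]
ee_rot: [0.005, 0.888, 0.461, 0.002]
force: [1.1, 0.2, -1.0]
width: 1.001
finger_force: 0.0
knob 747 140.7 ((461.2595520019531, -143.15342712402344), 16.69474220275879) [-1.500000e-02 -1.470000e-02  1.403373e+02]
lid 17298 96.3 ((461.369140625, -143.199462890625), 92.85941314697266) [-5.00000e-04 -2.50000e-03  9.59993e+01]
```

View pics/f.png

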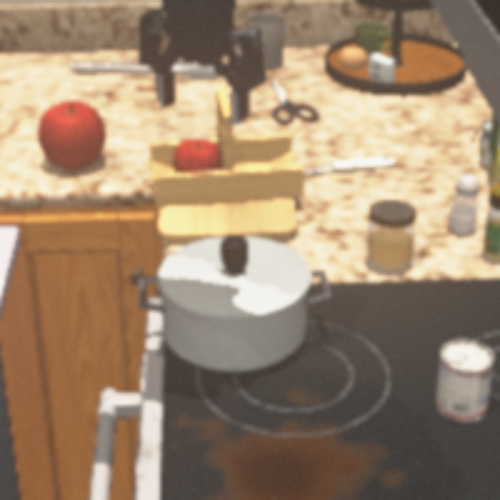

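The lid sits level on the pot (knob at pixel 234,253), 79 mm higher than before as expected. The caddy and apple (197,155) are on the board.

```bash
python3 -m inch '0 0 0 0 0 0 0;0 0 0 0 0 0 0;0 0 0 0 0 0 0;0 0 0 0 0 0 0' && python3 -c "
from cell import robot
print(robot.job_done())"
```

```text
time_s: 26.08
ee_pos: [425.9, -190.0, 309.7]
ee_rot: [0.002, 0.887, 0.462, 0.001]
force: [0.3, -0.6, -0.5]
width: 0.998
finger_force: 0.0
the job is handed in; nothing more can be done
None
```

I handed the job in at 26 s of the 67 s allowed: the lemon is in the pot, the caddy stands on the middle of the board with the apple in it, and the lid is seated level on the pot; the hand-in returned no verdict.

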